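Set the breakfast boards in the keeper rack

ROBOT

A 7-joint arm with a two-finger parallel gripper is mounted at the origin on a cart in front of the work surface, level with it; the furniture and walls round the work are solid. World frame = base frame: x ahead of the robot, y to its left, z up, the work surface at z = 0. Lengths are in m, angles in rad, forces in N, time in s.
With the tool pointing down it reaches from about 0.4 to 0.85 m from the base axis. Payload 4.4 kg.
Tool frame: the origin (TCP) lies at the very end of the fingers, on their centre line; the grasp point (between the pads) lies 19 mm behind it; z points along the fingers, x is the direction in which the jaws open and shut, and the axes are right-handed (so a half turn about z gives the same grasp; the last joint's range is limited). The gripper opens to 94 mm and grips with 3 to 60 N. Pads are 16 mm wide; open, the fingers measure 119 mm over their backs; the gripper's body (75 mm by 177 mm) begins 78 mm behind the grasp point.
Start: joints at [-1.285, 0.628, 0.038, 1.517, -0.027, 0.996, -0.02], TCP at [0.224, 0.61, 0.205] pointing down, gripper open.
Joint ranges: [-3.06, 3.06], [-0.37, 2.12], [-1.25, 1.32], [0.18, 2.47], [-1.1, 4.24], [0.23, 1.98], [-2.94, 2.94]. Speed limits (rad/s): [2.57, 2.57, 3.14, 3.14, 3.14, 3.14, 3.14].

INTERFACE

Orientations are given as a unit quaternion [w, x, y, z].
In Python, from plant import move_ptp, servo_line, goto_joints, gripper_to, hold, inverse_kinematics, get_image, get_calibration, PlanningError, sign_off, boxes_of, mark_of, get_time_s, get_q, get_joint_velocities, get_effort, get_position, get_tcp_rot, get_contact_force, get_torque, get_width gives the robot as it stands. Calls block until the motion is done:
- move_ptp(position, orientation): joint-space move of the TCP to a pose.
- servo_line(position, frame=None, velocity=0.15, f_stop=None): straight line of the TCP; frame=None keeps the orientation; velocity is the mean speed in m/s. With f_stop (N) it stops when the force on the tool has changed by that much, and returns True; else False.
- goto_joints(angles): joint-space move.
- gripper_to(opening, f_grip=None): finger opening in m; f_grip is the grip in N (None keeps the last); returns when the fingers have stopped.
- hold(seconds).
- inverse_kinematics(position, orientation): joint angles nearest the present ones, or None.
- get_image(name): name is "side" or "top" or "wrist"; returns (picture, depth): 480x640x3 uint8, red, green, blue; 480x640 float32, m along the optical axis (not along the pixel's ray), 0 where there is no reading.
- get_calibration(name): a dict with "camera_matrix" (3x3 intrinsics, pixels), "D" ([k1, k2, p1, p2, k3] as OpenCV has them; the pictures are not rectified), "R" (3x3) and "t" (3): a world point X has camera coordinates R X + t. Camera axes: x right, y down, z forward; pixel columns grow to the right and rows downward; lengths in m; the calibration is good to about 2 mm. A picture is of the moment at which its call begins: read the wrist's pose just before it. get_calibration takes no time and is no camera call; for the wrist camera it gives the pose at the moment of the call.
A pose or a line that the arm cannot do raises PlanningError and nothing moves.
- sign_off(): hands the job in, once; it reports no verdict.
Trained networks look in the newest picture that a camera, given by its name, has taken for a name from the list of things; names that differ only in an ending like _2 or _b are one class to them, and where a whole thing is asked for, a point or a joint stands for the part that bears it (a point fixed in the world has none). Each returns a list of dicts, best first, with "conf" (0 to 1); they miss things now and then, are a little off and sometimes report something else, mostly with a low value. They report only what shows in the picture. A call takes as long as a camera call. They do not tell look-alikes from the thing itself.
- boxes_of(query, camera): "at" ([column, row] in pixels, amid what is visible of it).
- mark_of(query, camera): "at" ([column, row] in pixels: a listed point, or the origin of a listed thing).
Readings, each from a call of its own:
- get_time_s(): time.
- get_q(): joint angles.
- get_joint_velocities(): joint speeds.
- get_effort(): joint torques, N m.
- get_position(): TCP position.
- get_tcp_rot(): TCP orientation.
- get_contact_force(): force on the tool from outside, world axes, zero at the start.
- get_torque(): the same for the moment, N m.
- get_width(): finger opening in m.
Only numpy, scipy, OpenCV 4.12 (cv2) and the standard library are available. Lean on these libraries where they do the work, as an engineer would, in place of code of your own. Each camera call takes 0.05 s, during which the arm holds its last target. There are 200 camera calls.

TASK

Take the cup off the lid of the wooden box and stand it upright on the worktop, then swing the lid open until it stays open by itself. Take out every breakfast board and seat each one in a slot of its own in the rack, tilting it in under the keeper strip and then straightening it so that it stands fully down on the slot's floor; when all are in, close the lid of the box. Leave the other things on the worktop alone.

Things in the scene. Friction and masses are not known exactly. Their poses are not given: they have to be found in the camera images.
- box: light wooden storage box, fixed, 150 mm (x) by 230 (y) by 96 high, walls 7, floor 8; inside, four pairs of low ribs (30 mm high, 18 mm gap) hold boards standing along x at y = -75, -25, 25, 75 mm. Origin: centre of the underside. Its lid is hinged on the +x rim, away from the robot. It may stand left or right of the rack.
- lid (a joint): lid angle in rad: 0 closed, grows as the front (-x) edge swings up and over towards +x, stop at 1.85. The lid (158 mm from hinge to front edge, 234 wide, 8 thick, 0.35 kg) turns freely: below about 1.45 it falls shut, beyond about 1.55 it falls open to the stop and stays.
- lid_bar (a point): middle of the lid's handle: a round wooden bar 18 mm thick, 36 long along the box's y axis, on a 12 mm stem; moves with the lid, 122 mm from the hinge along the lid, 38 mm above the hinge line when closed (30 above the lid's top face). Pinched by its two ends from above, it turns between the fingers as the lid swings.
- lid_axis (a point): middle of the hinge line, at x = 75, z = 96 mm in the box frame, along the box's y; fixed to the box
- rack: light wooden rack, fixed, base 150 mm (x) by 230 (y) by 8; four slots along x at y = -75, -25, 25, 75 mm. A steel keeper strip, 8 mm thick on two end posts, runs along y over the slots' -x ends, from x = -77 to -47 mm, its underside 90 mm above the slot floors: a board cannot go in level. The strip's end (-x) faces away from the robot. Origin: centre of the underside, z up.
- slot0 (a point): middle of a rack slot's floor; x along the slot, keeper end at -x. Slot 130 mm long between end stops (6 thick, 16 high above the floor), 15 wide; its side rails end 27 mm above the floor, the top 6 mm chamfered to 25 wide. The board's -x bottom corner goes in first, +x end raised some 15 degrees, clear of the strip; slide to -x under it, let the +x end down. Rack y = -75, z = 8 mm.
- slot1 (a point): middle of a rack slot's floor; x along the slot, keeper end at -x. Slot 130 mm long between end stops (6 thick, 16 high above the floor), 15 wide; its side rails end 27 mm above the floor, the top 6 mm chamfered to 25 wide. The board's -x bottom corner goes in first, +x end raised some 15 degrees, clear of the strip; slide to -x under it, let the +x end down. Rack y = -25, z = 8 mm.
- slot2 (a point): middle of a rack slot's floor; x along the slot, keeper end at -x. Slot 130 mm long between end stops (6 thick, 16 high above the floor), 15 wide; its side rails end 27 mm above the floor, the top 6 mm chamfered to 25 wide. The board's -x bottom corner goes in first, +x end raised some 15 degrees, clear of the strip; slide to -x under it, let the +x end down. Rack y = 25, z = 8 mm.
- slot3 (a point): middle of a rack slot's floor; x along the slot, keeper end at -x. Slot 130 mm long between end stops (6 thick, 16 high above the floor), 15 wide; its side rails end 27 mm above the floor, the top 6 mm chamfered to 25 wide. The board's -x bottom corner goes in first, +x end raised some 15 degrees, clear of the strip; slide to -x under it, let the +x end down. Rack y = 75, z = 8 mm.
- board0: breakfast board, dark wood, 120 mm long (x), 12 thick (y), 80 high (z) standing on a long edge, about 110 g. Origin: middle of the underside. All are alike, 2 to 4 are present, either way round will do. At first it stands upright in the box, level along the box's x, on its 8 mm floor, 50 mm from the next, between two ribs 30 mm high and 18 mm apart.
- board1: breakfast board, dark wood, 120 mm long (x), 12 thick (y), 80 high (z) standing on a long edge, about 110 g. Origin: middle of the underside. All are alike, 2 to 4 are present, either way round will do. At first it stands upright in the box, level along the box's x, on its 8 mm floor, 50 mm from the next, between two ribs 30 mm high and 18 mm apart.
- board2: breakfast board, dark wood, 120 mm long (x), 12 thick (y), 80 high (z) standing on a long edge, about 110 g. Origin: middle of the underside. All are alike, 2 to 4 are present, either way round will do. At first it stands upright in the box, level along the box's x, on its 8 mm floor, 50 mm from the next, between two ribs 30 mm high and 18 mm apart.
- board3: breakfast board, dark wood, 120 mm long (x), 12 thick (y), 80 high (z) standing on a long edge, about 110 g. Origin: middle of the underside. All are alike, 2 to 4 are present, either way round will do. At first it stands upright in the box, level along the box's x, on its 8 mm floor, 50 mm from the next, between two ribs 30 mm high and 18 mm apart.
- cup: small cream cup without handle, 52 mm across at the rim, 60 mm high, about 120 g, standing upright on the closed lid (lid top 104 mm above the worktop) behind the handle at the start. Origin: centre of the underside, z up.
- white_mug: white mug, 86 x 103 x 94 mm, a bystander at the left; origin centre of the underside
- tomato_tin: food tin, 75 mm across, 110 mm high, a bystander at the right; origin centre of the underside
- honey: jar with a black lid, 63 mm across, 90 mm high, a bystander behind the work; origin centre of the underside
Not all that is in view belongs to the job. What is meant by the cup is not blue or turquoise, and is the smaller of those in its own colour.

How it is judged:
On the way, in this order (a step that is already met when the one before it is completed fails the run):
1. the cup stands upright on the worktop (height (world z) of cup below 0.006 m and angle between cup's own z axis and vertical below 0.15 rad), for 0.2 s.
2. the lid stays open by itself, fingers off it (value of joint lid above 1.6 rad and contact force between the fingers and box below 0.1 N), for 0.4 s.
3. every board that is present is seated in a slot (((x of board0 in the frame of slot0 between -0.008 and 0.008 m and y of board0 in the frame of slot0 between -0.006 and 0.006 m and z of board0 in the frame of slot0 between -0.004 and 0.004 m) or (x of board0 in the frame of slot1 between -0.008 and 0.008 m and y of board0 in the frame of slot1 between -0.006 and 0.006 m and z of board0 in the frame of slot1 between -0.004 and 0.004 m) or (x of board0 in the frame of slot2 between -0.008 and 0.008 m and y of board0 in the frame of slot2 between -0.006 and 0.006 m and z of board0 in the frame of slot2 between -0.004 and 0.004 m) or (x of board0 in the frame of slot3 between -0.008 and 0.008 m and y of board0 in the frame of slot3 between -0.006 and 0.006 m and z of board0 in the frame of slot3 between -0.004 and 0.004 m)) and angle between each of board0, board1, board2, board3's own z axis and vertical below 0.2 rad and ((x of board1 in the frame of slot0 between -0.008 and 0.008 m and y of board1 in the frame of slot0 between -0.006 and 0.006 m and z of board1 in the frame of slot0 between -0.004 and 0.004 m) or (x of board1 in the frame of slot1 between -0.008 and 0.008 m and y of board1 in the frame of slot1 between -0.006 and 0.006 m and z of board1 in the frame of slot1 between -0.004 and 0.004 m) or (x of board1 in the frame of slot2 between -0.008 and 0.008 m and y of board1 in the frame of slot2 between -0.006 and 0.006 m and z of board1 in the frame of slot2 between -0.004 and 0.004 m) or (x of board1 in the frame of slot3 between -0.008 and 0.008 m and y of board1 in the frame of slot3 between -0.006 and 0.006 m and z of board1 in the frame of slot3 between -0.004 and 0.004 m)) and ((x of board2 in the frame of slot0 between -0.008 and 0.008 m and y of board2 in the frame of slot0 between -0.006 and 0.006 m and z of board2 in the frame of slot0 between -0.004 and 0.004 m) or (x of board2 in the frame of slot1 between -0.008 and 0.008 m and y of board2 in the frame of slot1 between -0.006 and 0.006 m and z of board2 in the frame of slot1 between -0.004 and 0.004 m) or (x of board2 in the frame of slot2 between -0.008 and 0.008 m and y of board2 in the frame of slot2 between -0.006 and 0.006 m and z of board2 in the frame of slot2 between -0.004 and 0.004 m) or (x of board2 in the frame of slot3 between -0.008 and 0.008 m and y of board2 in the frame of slot3 between -0.006 and 0.006 m and z of board2 in the frame of slot3 between -0.004 and 0.004 m)) and ((x of board3 in the frame of slot0 between -0.008 and 0.008 m and y of board3 in the frame of slot0 between -0.006 and 0.006 m and z of board3 in the frame of slot0 between -0.004 and 0.004 m) or (x of board3 in the frame of slot1 between -0.008 and 0.008 m and y of board3 in the frame of slot1 between -0.006 and 0.006 m and z of board3 in the frame of slot1 between -0.004 and 0.004 m) or (x of board3 in the frame of slot2 between -0.008 and 0.008 m and y of board3 in the frame of slot2 between -0.006 and 0.006 m and z of board3 in the frame of slot2 between -0.004 and 0.004 m) or (x of board3 in the frame of slot3 between -0.008 and 0.008 m and y of board3 in the frame of slot3 between -0.006 and 0.006 m and z of board3 in the frame of slot3 between -0.004 and 0.004 m))), for 0.2 s.
At the end, for the whole second after the job is handed in: every board present stands in a slot of its own: its origin within 8 mm of the slot point along the slot, 6 mm across it and 4 mm in height, tilted less than 0.2 rad; the lid closed (below 0.05 rad); the cup upright (within 0.15 rad) on the worktop itself; all at rest (all of step 1 and all of step 3 and value of joint lid below 0.05 rad and linear speed of each of cup, board0, board1, board2, board3 below 0.02 m/s); the robot touches nothing.
It fails at once if the white mug is moved more than 4 cm or tipped (distance of white_mug from where it was at the start of the episode above 0.04 m or angle between white_mug's own z axis and vertical above 0.4 rad).
It fails at once if the food tin is moved more than 4 cm or tipped (distance of tomato_tin from where it was at the start of the episode above 0.04 m or angle between tomato_tin's own z axis and vertical above 0.4 rad).
It fails at once if the jar with the black lid is moved more than 4 cm or tipped (distance of honey from where it was at the start of the episode above 0.04 m or angle between honey's own z axis and vertical above 0.4 rad).
Of board0, board1, board2, board3 only 2 to 4 are there at a start; the rules pass over those that are not, and their reading is None.
At some moment in a run one of cup, board0, board1, board2, board3 may be knocked a few centimetres aside while the robot is not near it.
It also fails if it takes over 210 s, if anything falls off the work surface, if the arm or the gripper's body presses on something with over 40 N, if the wrist force passes 120 N, or if a joint passes its speed limit or range.

## Working session

There is one attempt and no reset: what is moved stays moved. The work goes in short steps, each a Python script; the robot and the scene stay as the last script left them, time stands still between calls to the robot, and variables do not carry over. Pictures are saved under pics/ and viewed, about 12 in all and at most 16, crops included, and the job is handed in when it is done.

```bash
mkdir -p pics; ls; cat > h.py <<'E'
import numpy as np, cv2
from plant import *
def snap(cam,name=None):
    c=get_calibration(cam); im,d=get_image(cam)
    if name: cv2.imwrite('pics/'+name,im[:,:,::-1])
    return im,d,c
def ray(c,uv):
    p=cv2.undistortPoints(np.array([[uv]],float),np.array(c['camera_matrix']),np.array(c['D']))[0,0]
    R=np.array(c['R']);t=np.array(c['t']).ravel()
    return R,t,np.array([p[0],p[1],1.])
def at_depth(c,uv,z):
    R,t,r=ray(c,uv); return R.T@(r*z-t)
def at_height(c,uv,h):
    R,t,r=ray(c,uv); o=-R.T@t; d=R.T@r; return o+d*(h-o[2])/d[2]
def proj(c,X):
    R=np.array(c['R'],float);t=np.array(c['t'],float).ravel()
    return cv2.projectPoints(np.atleast_2d(np.array(X,float)),cv2.Rodrigues(R)[0],t,np.array(c['camera_matrix']),np.array(c['D'],float))[0][:,0]
def cloud(d,c):
    v,u=np.mgrid[0:480,0:640]
    p=cv2.undistortPoints(np.stack([u.ravel(),v.ravel()],1).astype(float)[:,None],np.array(c['camera_matrix']),np.array(c['D']))[:,0]
    z=d.ravel()[:,None]; X=np.hstack([p*z,z])-np.array(c['t']).ravel()
    return (X@np.array(c['R'])).reshape(480,640,3)
E
cat > a.py <<'E'
from h import *
for cam in ['top','side']:
    im,d,c=snap(cam,cam+'0.png'); P=cloud(d,c)
    print(cam,(-np.array(c['R']).T@np.array(c['t']).ravel()).round(3))
    for q in ['box','lid','lid_bar','lid_axis','rack','slot0','slot1','slot2','slot3','board0','cup','white_mug','tomato_tin','honey']:
        for f in (boxes_of,mark_of):
            for r in f(q,cam)[:4]:
                u,v=map(int,r['at']); 
                print(q,f.__name__[:4],round(r['conf'],2),[u,v],P[min(v,479),min(u,639)].round(3))
print(get_time_s(),get_tcp_rot(),get_position())
E
python3 a.py
```

```text
pics
top [ 0.286 -0.004  1.831]
box call 0.82 [382, 256] [ 0.478 -0.223  0.102]
box call 0.62 [376, 258] [ 0.471 -0.203  0.101]
lid call 0.57 [374, 258] [ 0.471 -0.196  0.103]Traceback (most recent call last):
  File "a.py", line 7, in <module>
    for r in f(q,cam)[:4]:
             ~^^^^^^^
ValueError: it knows: board, box, cup, honey, lid_axis, lid_bar, rack, slot, tomato_tin, white_mug
```

```bash
cat > a.py <<'E'
from h import *
for cam in ['top','side']:
    im,d,c=snap(cam,cam+'0.png'); P=cloud(d,c); np.save(cam+'0.npy',P)
    print(cam,(-np.array(c['R']).T@np.array(c['t']).ravel()).round(3))
    for q in ['box','lid_bar','lid_axis','rack','slot0','cup','white_mug','tomato_tin','honey']:
        for f in (boxes_of,mark_of):
            if f is boxes_of and q in('lid_axis','lid_bar','slot0'): continue
            for r in f(q,cam)[:5]:
                u,v=map(int,r['at']); 
                print(q,f.__name__[:4],round(r['conf'],2),[u,v],P[min(v,479),min(u,639)].round(3))
print(get_time_s(),get_tcp_rot(),get_position())
E
python3 a.py
```

```text
top [ 0.286 -0.004  1.831]
box call 0.59 [375, 259] [ 0.468 -0.199  0.101]
box call 0.76 [372, 256] [ 0.474 -0.186  0.136]
lid_bar call 0.64 [289, 262] [0.467 0.091 0.015]
lid_bar call 0.6 [377, 265] [ 0.444 -0.201  0.143]
lid_axis call 0.75 [378, 231] [ 0.286 -0.004  1.831]
rack call 0.83 [264, 259] [0.479 0.179 0.005]
rack call 0.94 [267, 264] [0.461 0.169 0.001]
rack call 0.65 [370, 248] [ 0.505 -0.183  0.103]
rack call 0.28 [269, 181] [0.737 0.157 0.092]
slot0 call 0.96 [245, 261] [0.471 0.245 0.007]
slot0 call 0.83 [262, 266] [0.451 0.182 0.043]
slot0 call 0.71 [289, 263] [0.465 0.092 0.004]
slot0 call 0.6 [373, 256] [ 0.473 -0.188  0.141]
slot0 call 0.59 [276, 261] [0.469 0.135 0.032]
cup call 0.87 [317, 265] [ 0.457 -0.006  0.01 ]
cup call 0.8 [314, 221] [0.611 0.004 0.018]
cup call 0.68 [267, 262] [ 0.469  0.169 -0.   ]
cup call 0.58 [373, 247] [ 0.507 -0.193  0.108]
cup call 0.48 [380, 302] [ 0.328 -0.226  0.001]
cup call 0.91 [315, 265] [0.457 0.001 0.006]
cup call 0.81 [370, 248] [ 0.505 -0.183  0.103]
cup call 0.7 [317, 222] [ 0.61  -0.007  0.007]
cup call 0.65 [379, 300]
[... 1279 characters left out ...]
p call 0.79 [333, 270] [ 0.488 -0.214  0.16 ]
cup call 0.88 [285, 334] [ 0.325 -0.261  0.014]
cup call 0.79 [333, 278] [ 0.486 -0.22   0.134]
cup call 0.75 [339, 255] [ 0.554 -0.11   0.108]
cup call 0.65 [296, 272] [ 0.422 -0.095  0.072]
white_mug call 0.96 [275, 171] [0.542 0.448 0.071]
white_mug call 0.78 [275, 180] [0.544 0.459 0.024]
tomato_tin call 0.88 [377, 360] [ 0.481 -0.506  0.109]
tomato_tin call 0.68 [286, 228] [0.477 0.15  0.041]
tomato_tin call 0.94 [374, 375] [ 0.474 -0.511  0.057]
honey call 0.88 [360, 206] [0.751 0.153 0.054]
honey call 0.83 [357, 214] [0.739 0.148 0.026]
1.8 [-2.50522733e-05  8.19925389e-01  5.72470397e-01 -8.78502960e-06] [0.22392602 0.61022772 0.20548271]
```

View pics/top0.png

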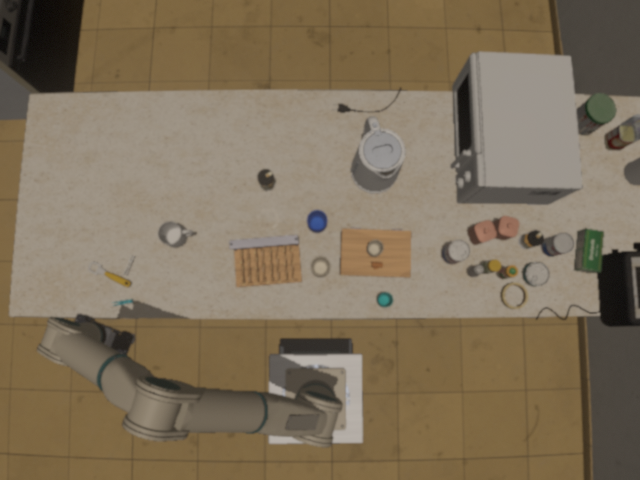

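View pics/side0.png

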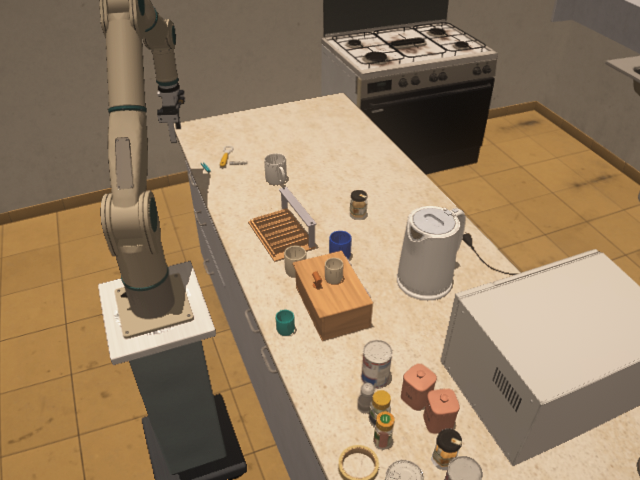

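```bash
cat > b.py <<'E'
from h import *
for cam in ['top','side']:
    P=np.load(cam+'0.npy')
    def rect(lo,hi,x0,x1,y0,y1,n):
        m=(P[...,2]>lo)&(P[...,2]<hi)&(P[...,0]>x0)&(P[...,0]<x1)&(P[...,1]>y0)&(P[...,1]<y1)
        q=P[m]; 
        q2=q[np.all(abs(q-np.median(q,0))<0.2,1)]
        print(cam,n,len(q2),np.median(q2,0).round(4),[tuple(np.round(v,3)) if np.ndim(v) else round(v,2) for v in cv2.minAreaRect((q2[:,:2]*1000).astype(np.float32))])
        return q2
    rect(.092,.116,.35,.65,-.36,-.04,'lid')
    rect(.085,.118,.35,.60,.03,.32,'strip')
    rect(.015,.05,.35,.53,.03,.32,'rackrails')
    rect(.152,.18,.42,.6,-.3,-.1,'cup')
    rect(.125,.15,.40,.6,-.3,-.1,'bar+')
    rect(.04,.08,.40,.52,-.06,.06,'decoy')
R=np.array(get_calibration('wrist')['R']);t=np.array(get_calibration('wrist')['t']).ravel()
print('cam pos',-R.T@t, get_position(),'\n',R)
im=cv2.imread('pics/side0.png')[190:350,230:430]; cv2.imwrite('pics/crop.png',cv2.resize(im,None,fx=4,fy=4,interpolation=cv2.INTER_CUBIC)[:600])
E
python3 b.py
```

```text
top lid 3075 [ 0.4882 -0.199   0.1034] [(np.float64(490.932), np.float64(-201.124)), (np.float64(234.832), np.float64(161.905)), 88.65]
top strip 621 [0.5248 0.1731 0.1053] [(np.float64(525.326), np.float64(173.621)), (np.float64(31.665), np.float64(229.121)), 4.64]
top rackrails 871 [0.4518 0.1636 0.0306] [(np.float64(455.651), np.float64(167.762)), (np.float64(129.308), np.float64(222.216)), 4.76]
top cup 58 [ 0.4985 -0.1946  0.1619] [(np.float64(498.384), np.float64(-192.749)), (np.float64(47.809), np.float64(51.002)), 44.76]
top bar+ 103 [ 0.4506 -0.1975  0.1396] [(np.float64(479.193), np.float64(-192.254)), (np.float64(85.669), np.float64(49.108)), 2.31]
top decoy 90 [ 0.4511 -0.0147  0.0734] [(np.float64(445.607), np.float64(-14.653)), (np.float64(64.037), np.float64(64.208)), 89.01]
side lid 2881 [ 0.478  -0.2348  0.1048] [(np.float64(490.754), np.float64(-202.89)), (np.float64(244.411), np.float64(165.501)), 87.94]
side strip 434 [0.5242 0.1558 0.1072] [(np.float64(525.775), np.float64(168.279)), (np.float64(35.159), np.float64(234.519)), 4.66]
side rackrails 1589 [0.459  0.1606 0.0283] [(np.float64(462.158), np.float64(166.17)), (np.float64(146.629), np.float64(235.6)), 4.5]
side cup 153 [ 0.4967 -0.1983  0.1602] [(np.float64(498.345), np.float64(-196.86)), (np.float64(55.283), np.float64(50.264)), 69.3]
side bar+ 267 [ 0.4874 -0.2052  0.1392] [(np.float64(478.68), np.float64(-196.332)), (np.float64(60.352), np.float64(84.855)), 84.78]
side decoy 307 [ 0.4432 -0.0032  0.0645] [(np.float64(444.642), np.float64(-16.415)), (np.float64(71.945), np.float64(65.664)), 86.12]
cam pos [0.14478865 0.6401838  0.38345397] [0.22392602 0.61022772 0.20548271] 
 [[ 3.45343172e-01  9.38476385e-01  4.09354568e-04]
 [ 8.99324975e-01 -3.31060737e-01  2.85680550e-01]
 [ 2.68239971e-01 -9.82896846e-02 -9.58324817e-01]]
```

View pics/crop.png

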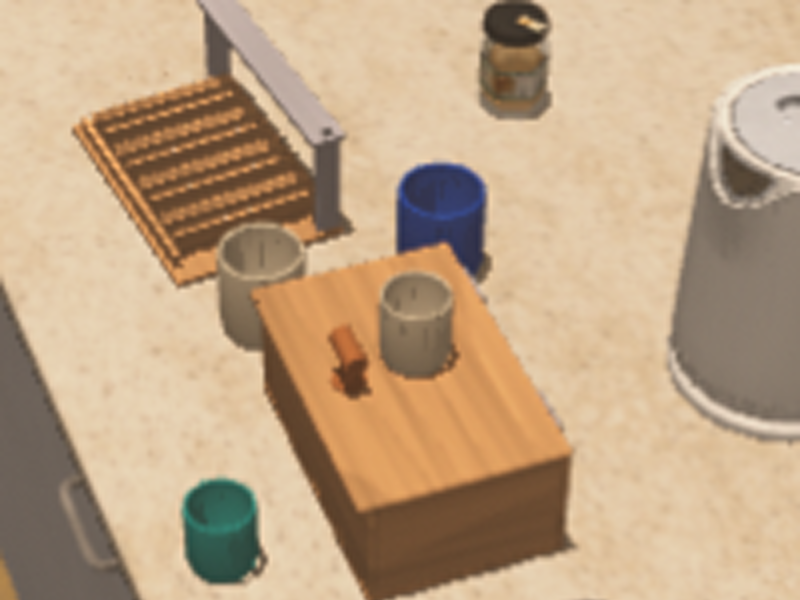

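On the lid, cup at crop (415,325), is a small cream cup. The other cream cup (260,285) is larger and stands on the worktop. The blue one (440,215) and the turquoise one (220,530) are excluded, so the lid cup is the one meant. I'll go above it for a close look.

```bash
cat >> h.py <<'E'
from scipy.spatial.transform import Rotation as Ro
def quat(yaw=0,lean=0):
    # tool down, jaw axis (tool x) = world y turned by yaw; lean>0: gripper body leans towards +x(yawed), i.e. fingers point back to the robot
    M=np.array([[0,1,0],[1,0,0],[0,0,-1.]])
    q=(Ro.from_euler('z',yaw)*Ro.from_euler('y',lean)*Ro.from_matrix(M)).as_quat()
    return [q[3],q[0],q[1],q[2]]
def rect(P,lo,hi,x0,x1,y0,y1,n=''):
    m=np.all((P>[x0,y0,lo])&(P<[x1,y1,hi]),-1); q=P[m]
    if len(q)<20: print(n,'few',len(q)); return q
    r=cv2.minAreaRect((q[:,:2]*1000).astype(np.float32))
    print(n,len(q),np.median(q,0).round(4),np.round(r[0],1),np.round(r[1],1),round(r[2],2)); return q
E
cat > c.py <<'E'
from h import *
move_ptp([.45,.0,.32],quat())
print(get_q())
move_ptp([.49,-.195,.32],quat())
print(get_q(),get_time_s())
im,d,c=snap('wrist','w1.png'); P=cloud(d,c); np.save('w1.npy',P)
rect(P,.095,.112,.35,.65,-.36,-.04,'lid')
rect(P,.15,.18,.42,.6,-.3,-.1,'cup')
rect(P,.125,.15,.40,.462,-.3,-.1,'bar')
servo_line([.46,.167,.38],frame=quat(),velocity=.25)
im,d,c=snap('wrist','w2.png'); P=cloud(d,c); np.save('w2.npy',P)
rect(P,.09,.116,.35,.60,.03,.32,'strip')
rect(P,.028,.045,.35,.53,.03,.32,'rails')
rect(P,.003,.045,.35,.57,.03,.32,'rack')
print(get_time_s())
E
python3 c.py
```

```text
[-0.32044463  0.21612796  0.3182473   1.88021894 -0.07730249  1.05724098
  1.60111988]
[ 0.02473402  0.35587649  0.42121064  1.70172232 -0.16043192  1.11921754
  2.06554665] 4.9667
lid 37041 [ 0.4796 -0.2039  0.1028] [ 490.8 -201.2] [234.8 163.7] 87.87
cup 1125 [ 0.5011 -0.1938  0.1613] [ 497.9 -193.8] [51. 51.] 50.23
bar 937 [ 0.444  -0.1997  0.1401] [ 445.1 -200. ] [36.2 18.1] 87.55
strip 5452 [0.5235 0.1747 0.1048] [524.8 173.9] [ 30.9 230.1] 4.65
rails 4883 [0.4611 0.1756 0.0324] [462.8 169.5] [130.6 221.6] 4.19
rack 20142 [0.4576 0.1696 0.0076] [462.2 168.9] [148.8 230.4] 4.84
6.6917
```

```bash
python3 -c "
import cv2,numpy as np
a=[cv2.imread(f'pics/w{i}.png') for i in (1,2)]
cv2.imwrite('pics/w12.png',cv2.resize(np.vstack(a),None,fx=.62,fy=.62))"
```

```text
(no output)
```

View pics/w12.png

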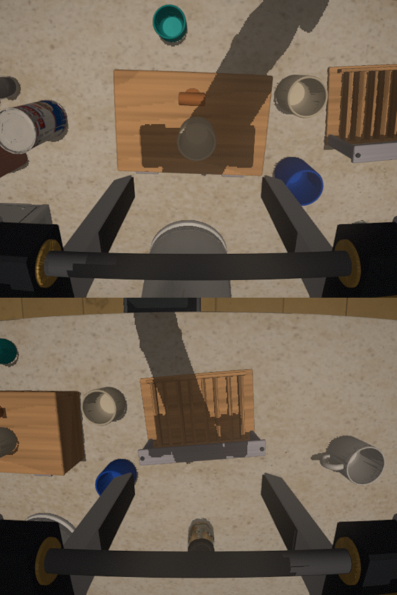

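Both views agree with the given sizes (lid 234 mm, bar 36 x 18, strip 230, rack 149 x 230): box yaw about -2°, rack yaw about 4.7°, with the strip on the far side. Moving the cup first.

```bash
cat > d.py <<'E'
from h import *
q=quat()
servo_line([.498,-.194,.25],frame=q,velocity=.3)
gripper_to(.09,15)
servo_line([.498,-.194,.128],velocity=.15,f_stop=12)
gripper_to(.03,15); print('w',get_width(),get_position())
servo_line([.498,-.194,.30],velocity=.2)
print('w',get_width())
servo_line([.46,.1,.30],velocity=.3)
servo_line([.43,.385,.25],velocity=.3)
servo_line([.43,.385,.035],velocity=.2)
s=servo_line([.43,.385,.02],velocity=.03,f_stop=3); print('stop',s,get_position(),get_width())
gripper_to(.085); hold(.3)
servo_line([.43,.385,.25],velocity=.3)
im,d,c=snap('wrist','w3.png'); P=cloud(d,c)
rect(P,.05,.07,.35,.5,.3,.46,'cup top')
print(get_time_s())
E
python3 d.py
```

```text
w 0.051497034469601286 [ 0.49808827 -0.19408856  0.1281265 ]
w 0.05128318592021809
stop True [0.43033718 0.385386   0.02344619] 0.05129628181260892
cup top 826 [0.4318 0.3863 0.0577] [430.5 386.3] [51.3 51.5] 0.71
16.9583
```

```bash
cat >> h.py <<'E'
BY=np.radians(-2.1); BO=np.array([.4940,-.2013])
RY=np.radians(4.7); RO=np.array([.4628,.1689])
def bpt(x,y,z): return np.array([BO[0]+x*np.cos(BY)-y*np.sin(BY),BO[1]+x*np.sin(BY)+y*np.cos(BY),z])
def bar(phi): # TCP for grasp point on the bar
    return bpt(.075-.122*np.cos(phi)+.038*np.sin(phi),0,.096+.122*np.sin(phi)+.038*np.cos(phi)-.019)
E
cat > e.py <<'E'
from h import *
q=quat(BY)
p=bar(0)
move_ptp(p+[0,0,.12],q)
gripper_to(.06,25)
s=servo_line(p+[0,0,.001],velocity=.12,f_stop=12); print(s,get_position())
gripper_to(.02,25); print('w',get_width())
for phi in np.arange(.12,1.73,.12):
    servo_line(bar(phi),velocity=.12)
    print(round(phi,2),get_contact_force().round(1) if hasattr(get_contact_force(),'round') else get_contact_force(),round(get_width(),4))
im,d,c=snap('side','s2.png')
print(get_position(),get_time_s())
E
python3 e.py
```

```text
False [ 0.44747827 -0.19986941  0.11651249]
w 0.03561707596328569
0.12 [-1.6 -5.7 -2. ] 0.0357
0.24 [-1.  -5.7 -2. ] 0.0353
0.36 [-0.7 -5.6 -1.3] 0.036
0.48 [-1.5 -6.  -1.6] 0.0361
0.6 [-1.5 -5.1 -1.9] 0.0353
0.72 [-1.8 -5.3  0.2] 0.0355
0.84 [-2.4 -4.4 -0.3] 0.0355
0.96 [-0.9 -5.8  0.6] 0.0358
1.08 [-1.7 -4.   0.9] 0.0358
1.2 [-2.1 -4.9  2. ] 0.0358
1.32 [-1.9 -6.4  3.4] 0.0359
1.44 [-0.4 -5.2  4.2] 0.0356
1.56 [ 0.  -5.5  4.7] 0.0354
1.68 [ 1.1 -5.6  4.8] 0.0357
[ 0.62144349 -0.2074712   0.19470008] 25.1833
```

```bash
python3 -c "
import cv2
cv2.imwrite('pics/s2c.png',cv2.resize(cv2.imread('pics/s2.png')[120:370,200:460],None,fx=2.4,fy=2.4))"
```

```text
(no output)
```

View pics/s2c.png

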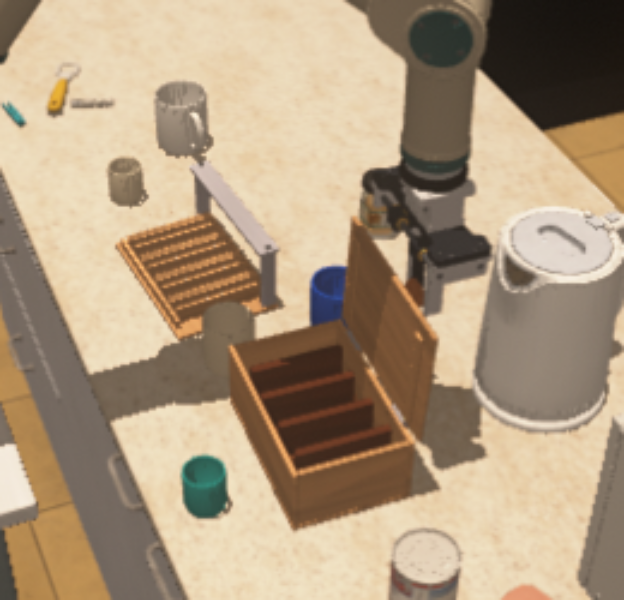

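```bash
cat > f.py <<'E'
from h import *
gripper_to(.075); hold(.3)
p=np.array(get_position())
servo_line(p+[0,0,.02],velocity=.1); hold(.4)
servo_line(p+[0,0,.2],velocity=.25)
move_ptp(bpt(-.03,0,.36),quat(BY))
im,d,c=snap('wrist','w4.png'); P=cloud(d,c); np.save('w4.npy',P)
Q=P.copy(); dxy=P[...,:2]-BO; cs,sn=np.cos(BY),np.sin(BY)
Q[...,0]=dxy[...,0]*cs+dxy[...,1]*sn; Q[...,1]=-dxy[...,0]*sn+dxy[...,1]*cs
for y in (-.075,-.025,.025,.075):
    rect(Q,.07,.094,-.066,.066,y-.02,y+.02,'board %g'%y)
rect(Q,.09,.105,-.09,.073,-.13,.13,'rim')
print(get_time_s())
E
python3 f.py
```

```text
board -0.075 1338 [-0.0045 -0.073   0.0861] [  2.8 -74.1] [ 38.2 126.4] 89.95
board -0.025 1291 [-0.0034 -0.0258  0.0864] [  1.8 -24.9] [ 38.6 128.4] 89.94
board 0.025 1262 [-0.0091  0.0244  0.0864] [ 0.  23.3] [132.   31.9] 0.37
board 0.075 1377 [-0.0056  0.0724  0.0862] [ 2.1 73.2] [127.6  36.7] 0.15
rim 4729 [-0.0109 -0.003   0.0945] [-2.2 -0.2] [150.3 230.8] 0.01
28.6
```

View pics/w4.png

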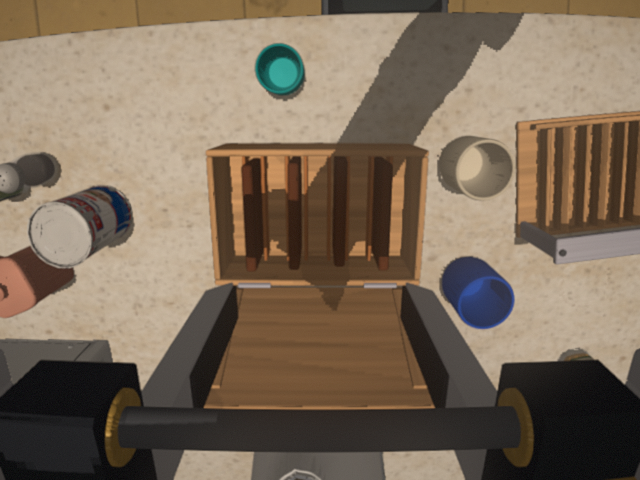

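```bash
cat >> h.py <<'E'
def boards(P,im,O,Y,zlo,zhi,ys=(-.075,-.025,.025,.075),xr=.08):
    d=P[...,:2]-O; c,s=np.cos(Y),np.sin(Y)
    x=d[...,0]*c+d[...,1]*s; y=-d[...,0]*s+d[...,1]*c; z=P[...,2]
    out=[]
    for yy in ys:
        m=(abs(x)<xr)&(abs(y-yy)<.02)&(z>zlo)&(z<zhi)&(im[...,0]<110)&(im[...,0].astype(int)>im[...,2]+15)
        if m.sum()<100: out.append(None); print(yy,'none',m.sum()); continue
        xs=x[m];xa,xb=np.percentile(xs,[1,99]); ym=np.median(y[m]); k=abs(y[m]-ym)<.012
        b=np.polyfit(xs[k],y[m][k],1)
        print(yy,m.sum(),'x',round(xa*1e3,1),round(xb*1e3,1),'ymid',round(ym*1e3,1),'yaw',round(np.degrees(b[0]),2),'z',round(np.median(z[m]),4)); out.append(((xa+xb)/2,ym))
    return out
def rack_tcp(uc,zc,th,w,a=-.015,hh=.043):
    ex=np.array([np.cos(th),-np.sin(th)]); ez=np.array([np.sin(th),np.cos(th)])
    u,z=np.array([uc,zc])+(a-.06)*ex+hh*ez
    return [RO[0]+u*np.cos(RY)-w*np.sin(RY),RO[1]+u*np.sin(RY)+w*np.cos(RY),.008+z]
E
python3 - <<'E'
from h import *
im=cv2.imread('pics/w4.png')[:,:,::-1]; P=np.load('w4.npy')
boards(P,im,BO,BY,.076,.094)
E
```

```text
-0.075 1436 x -77.3 66.8 ymid -73.4 yaw -0.26 z 0.0861
-0.025 1473 x -77.2 66.9 ymid -25.8 yaw -0.39 z 0.0865
0.025 1591 x -77.1 70.5 ymid 24.6 yaw -0.52 z 0.0865
0.075 1599 x -77.0 67.1 ymid 72.8 yaw 0.08 z 0.0864
```

```bash
python3 - <<'E'
from h import *
im=cv2.imread('pics/w4.png'); P=np.load('w4.npy')
d=P[...,:2]-BO; c,s=np.cos(BY),np.sin(BY)
x=d[...,0]*c+d[...,1]*s; y=-d[...,0]*s+d[...,1]*c; z=P[...,2]
for yy in (-.0734,-.0258,.0246,.0728):
    m=(abs(y-yy)<.005)&(z>.08)&(z<.0925)
    print(yy,*zip(*[(int(h),) for h in np.histogram(x[m]*1e3,np.arange(-80,81,4))[0]]))
cv2.imwrite('pics/w4c.png',cv2.resize(im[135:295,200:440],None,fx=3,fy=3))
E
```

```text
-0.0734 (8, 0, 1, 0, 5, 40, 37, 35, 40, 41, 34, 36, 36, 38, 33, 34, 33, 31, 39, 33, 35, 33, 32, 34, 30, 35, 33, 33, 31, 30, 33, 32, 29, 32, 23, 0, 37, 0, 0, 0)
-0.0258 (9, 0, 1, 0, 27, 41, 32, 38, 40, 40, 34, 32, 36, 32, 32, 35, 32, 31, 36, 31, 34, 33, 37, 35, 31, 36, 29, 34, 28, 33, 29, 29, 31, 31, 8, 0, 37, 0, 1, 0)
0.0246 (9, 0, 1, 25, 40, 39, 37, 35, 40, 39, 33, 32, 36, 31, 32, 35, 34, 30, 35, 30, 33, 33, 30, 32, 33, 38, 29, 35, 28, 32, 30, 30, 32, 8, 0, 0, 36, 0, 0, 0)
0.0728 (8, 0, 0, 0, 19, 39, 33, 33, 39, 39, 39, 34, 37, 38, 33, 35, 36, 35, 35, 32, 33, 32, 34, 36, 31, 32, 33, 33, 34, 33, 32, 28, 33, 27, 11, 0, 38, 0, 0, 0)
```

View pics/w4c.png

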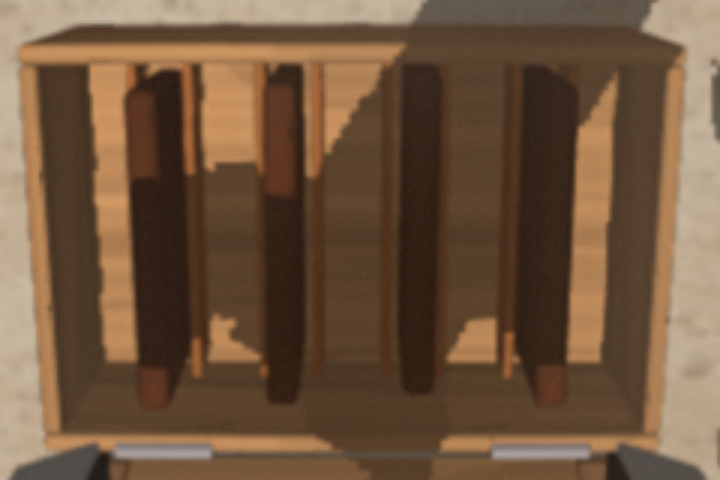

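```bash
cat >> h.py <<'E'
XB={0:(-.0007,-.0734),1:(-.0028,-.0258),2:(-.0067,.0246),3:(-.002,.0728)}
D=np.radians
def pick(xb,yb,a=-.015):
    q=quat(BY); p=bpt(xb+a,yb,.051)
    move_ptp([p[0],p[1],.2],q); gripper_to(.032,35)
    s=servo_line(p,velocity=.12,f_stop=12); print('down',s,np.round(get_position(),4))
    gripper_to(.0,35); print('w',get_width())
    servo_line([p[0],p[1],.22],velocity=.2)
def place_in(w):
    f=lambda uc,zc,th: (rack_tcp(uc,zc,D(th),w),quat(RY,D(th)))
    p,q=f(.012,.11,16); move_ptp(p,q)
    def go(uc,zc,th,v,fs=None):
        p,q=f(uc,zc,th); s=servo_line(p,frame=q,velocity=v,f_stop=fs)
        print((uc,zc,th),s,np.round(np.subtract(get_position(),p)*1e3,1),np.round(get_contact_force(),1),round(get_width(),4)); return s
    go(.012,.032,16,.15)
    if go(.012,.005,16,.05,15): return False
    if go(.035,.004,13,.06,25): return False
    if go(.056,.003,12,.06,25): return False
    go(.058,.003,8,.05,25); go(.059,.002,0,.05,25)
    return True
def let_go():
    p=np.array(get_position()); gripper_to(.032); servo_line(p+[0,0,.1],velocity=.2)
E
python3 - <<'E'
from h import *
pick(*XB[3]); print(place_in(.075))
snap('side','s3.png'); im=cv2.imread('pics/s3.png'); cv2.imwrite('pics/s3c.png',cv2.resize(im[130:310,220:400],None,fx=3.3,fy=3.3)); print(get_time_s())
E
```

```text
down False [ 0.4801 -0.1281  0.0515]
w 0.011848503635015587
(0.012, 0.032, 16) False [ 0.7 -0.4  0.5] [ 0.3 -0.2 -0.7] 0.0119
(0.012, 0.005, 16) False [-0.  -0.  -0.1] [ 0.5  0.2 -0.8] 0.0116
(0.035, 0.004, 13) False [0.1 0.  0.1] [ 1.  -0.4 -0.9] 0.0117
(0.056, 0.003, 12) False [ 0.2  0.  -0.1] [ 0.5 -0.7 -1.6] 0.0116
(0.058, 0.003, 8) False [-1.8 -0.1  0.1] [ 0.9 -0.  -1.1] 0.0119
(0.059, 0.002, 0) False [0.5 0.1 0.2] [ 0.4 -0.9 -1. ] 0.0116
True
37.425
```

View pics/s3c.png

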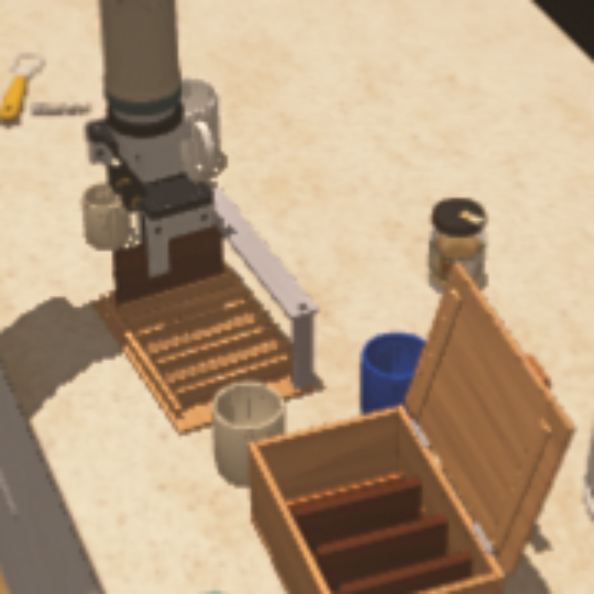

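The board is upright in the leftmost slot, under the strip. I'll let go, check its pose from the depth image, and re-check the others in the box.

```bash
cat >> h.py <<'E'
def look(O,Y,zlo,zhi,name):
    p=[O[0]-.03,O[1],.36]; move_ptp(p,quat(Y)); im,d,c=snap('wrist',name); P=cloud(d,c)
    d=P[...,:2]-O; cc,s=np.cos(Y),np.sin(Y)
    x=d[...,0]*cc+d[...,1]*s; y=-d[...,0]*s+d[...,1]*cc; z=P[...,2]; out={}
    for k,yy in enumerate((-.075,-.025,.025,.075)):
        m=(abs(x)<.066)&(abs(y-yy)<.02)&(z>zlo)&(z<zhi)&(im.max(-1)<150)
        if m.sum()<300: print(yy,'none',m.sum()); continue
        ym=np.median(y[m]); m&=(abs(y-ym)<.006)
        h,e=np.histogram(x[m],np.arange(-.066,.0661,.002)); g=np.where(h>h.max()*.4)[0]
        out[k]=((e[g[0]]+e[g[-1]+1])/2,ym)
        b=np.polyfit(x[m],y[m],1); bz=np.polyfit(x[m],z[m],1)
        print(yy,m.sum(),'x',round(e[g[0]]*1e3),round(e[g[-1]+1]*1e3),'y',round(ym*1e3,1),'yaw',round(np.degrees(b[0]),2),'z',round(np.median(z[m]),4),'pitch',round(np.degrees(bz[0]),2))
    return out
E
python3 - <<'E'
from h import *
let_go(); look(RO,RY,.07,.1,'r1.png'); print('box'); print(look(BO,BY,.076,.0925,'b1.png')); print(get_time_s())
E
```

```text
-0.075 none 1
-0.025 none 5
0.025 none 10
0.075 1208 x -60 52 y 74.6 yaw -0.27 z 0.0863 pitch 0.46
box
-0.075 1181 x -60 66 y -73.5 yaw -0.19 z 0.0863 pitch 0.05
-0.025 1175 x -62 58 y -26.1 yaw -0.18 z 0.0864 pitch 0.24
0.025 1192 x -66 52 y 24.6 yaw -0.4 z 0.0864 pitch 0.21
0.075 none 7
{0: (np.float64(0.003000000000000058), np.float64(-0.07347754279600843)), 1: (np.float64(-0.0019999999999999463), np.float64(-0.026133050279168433)), 2: (np.float64(-0.006999999999999951), np.float64(0.024583702349454964))}
40.9833
```

Seated: the top is at the same height as in the box, y is within 0.4 mm, and the near end is at -60 mm. Next, the other three, one slot each.

```bash
cat > g.py <<'E'
from h import *
import sys
for k,w in ((2,.025),(1,-.025),(0,-.075)):
    print('board',k); pick(*XB[k])
    if not .009<get_width()<.015: sys.exit('missed')
    if not place_in(w): sys.exit('stopped')
    let_go()
    look(RO,RY,.07,.1,f'r{k+2}.png')
    if k: look(BO,BY,.076,.0925,f'bb{k}.png')
    print('t',get_time_s())
E
python3 g.py
```

```text
board 2
down False [ 0.4736 -0.1762  0.0515]
w 0.012060696809230186
(0.012, 0.032, 16) False [ 0.7 -0.5  0.5] [ 0.4 -0.4 -1.6] 0.012
(0.012, 0.005, 16) False [-0.  -0.1 -0.1] [ 0.2 -0.  -1.1] 0.0115
(0.035, 0.004, 13) False [0.  0.  0.1] [-0.2 -0.5 -0.6] 0.0121
(0.056, 0.003, 12) False [ 0.1 -0.1 -0.1] [-0.6  0.3 -0.9] 0.0121
(0.058, 0.003, 8) False [-1.7 -0.1  0.1] [-0.7 -0.3 -1.1] 0.012
(0.059, 0.002, 0) False [0.4 0.1 0.2] [-0.6 -0.8 -0.9] 0.0116
-0.075 none 1
-0.025 none 6
0.025 1154 x -60 52 y 25.6 yaw 0.06 z 0.0864 pitch 0.96
0.075 1209 x -60 52 y 74.7 yaw -0.21 z 0.0864 pitch 0.39
-0.075 1179 x -60 58 y -73.4 yaw -0.26 z 0.0863 pitch 0.14
-0.025 1181 x -62 56 y -26.1 yaw -0.12 z 0.0864 pitch 0.07
0.025 none 8
0.075 none 1
t 52.6167
board 1
down False [ 0.4757 -0.2267  0.0516]
w 0.011887011226329664
(0.012, 0.032, 16) False [ 0.6 -0.6  0.5] [ 0.2  0.  -1.5] 0.0121
(0.012, 0.005, 16) False [ 0.  -0.  -0.1] [ 1.  -0.7 -1. ] 0.0116
(0.035, 0.004, 13) False [0.1 0.  0.1] [ 0.6 -0.  -1.4] 0.0119
(0.056, 0.003, 12) False [ 0.2  0.  -0.1] [ 0.  -0.8 -2.3] 0.0116
(0.058, 0.003, 8) Fals
[... 396 characters left out ...]
.2583
board 0
down False [ 0.476  -0.2745  0.0516]
w 0.012192259993980561
(0.012, 0.032, 16) False [ 0.5 -0.7  0.5] [ 0.5  1.  -0.7] 0.0118
(0.012, 0.005, 16) False [-0.1 -0.  -0.1] [ 0.1  0.1 -1.4] 0.012
(0.035, 0.004, 13) False [0.  0.  0.1] [-0.1  0.3 -1.9] 0.0115
(0.056, 0.003, 12) False [ 0.1 -0.  -0.1] [-0.3 -0.5 -1. ] 0.0116
(0.058, 0.003, 8) False [-1.6 -0.1  0.2] [ 0.1 -0.5 -0.7] 0.012
(0.059, 0.002, 0) False [0.6 0.1 0.3] [-0.4 -0.7 -0.9] 0.0116
-0.075 1174 x -60 52 y -72.1 yaw -0.23 z 0.0862 pitch 0.32
-0.025 1140 x -60 52 y -23.7 yaw -0.02 z 0.0865 pitch 0.61
0.025 1144 x -60 52 y 25.5 yaw -0.14 z 0.0865 pitch 0.21
0.075 1197 x -60 52 y 74.6 yaw -0.22 z 0.0863 pitch 0.47
t 74.525
```

All four are seated. Before closing the lid, check the kettle's clearance behind the lid, the bar's actual position, and the cup.

```bash
python3 - <<'E'
from h import *
im,d,c=snap('top','t2.png'); P=cloud(d,c)
m=np.all((P>[.66,-.5,.1])&(P<[.95,0,.4]),-1); print('kettle x min',np.percentile(P[m][:,0],[0,1,5]).round(3),'y',np.percentile(P[m][:,1],[1,99]).round(3),'zmax',P[m][:,2].max().round(3))
rect(P,.05,.075,.33,.53,.3,.45,'cup')
im,d,c=snap('side','s4.png'); Q=cloud(d,c)
m=np.all((Q>[.62,-.4,.12])&(Q<[.8,-.05,.4]),-1); print(np.percentile(Q[m][:,0],[1,5,50]).round(3))
for r in mark_of('lid_bar','side')[:3]: print(r, at_height(c,r['at'],.2028).round(3))
print('pred bar',bar(1.85)+[0,0,.019]); 
rect(Q,.04,.065,.33,.53,.3,.45,'cup')
cv2.imwrite('pics/s4c.png',cv2.resize(cv2.imread('pics/s4.png')[120:370,220:480],None,fx=2.4,fy=2.4))
E
```

```text
kettle x min [0.713 0.718 0.722] y [-0.497 -0.133] zmax 0.253
cup 43 [0.4325 0.3988 0.0589] [432.2 390.7] [50.7 45. ] 11.52
[0.644 0.72  0.752]
{'at': [383.3, 244.2], 'conf': 0.95} [ 0.641 -0.213  0.203]
pred bar [ 0.63905298 -0.20661885  0.20280315]
cup 135 [0.4313 0.3781 0.0527] [431.3 387. ] [66.2 47.9] 71.55
```

View pics/s4c.png

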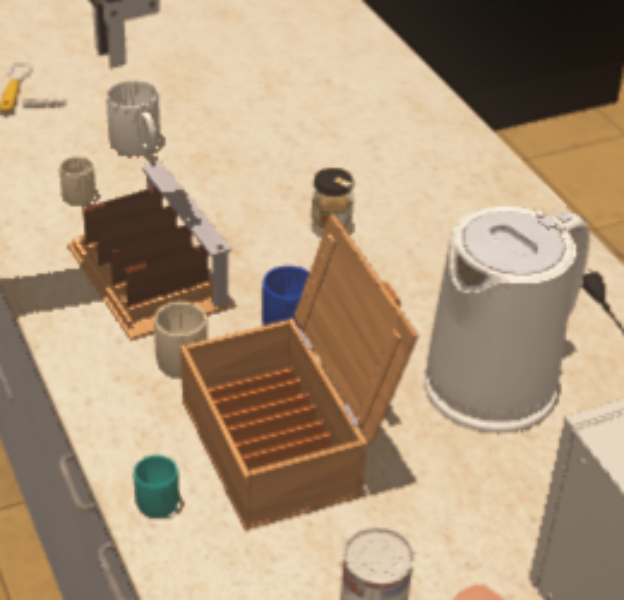

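```bash
python3 - <<'E'
from h import *
q=quat(BY); p=bar(1.85)
move_ptp([p[0]-.05,p[1],.40],q); gripper_to(.06,25)
servo_line([p[0],p[1],.38],velocity=.2)
s=servo_line(p+[0,0,.001],velocity=.12,f_stop=12); print(s,get_position())
gripper_to(.02,25); print('w',get_width())
if .03<get_width()<.045:
    for phi in np.append(np.arange(1.72,.05,-.12),.005):
        servo_line(bar(phi),velocity=.12)
    print(get_contact_force(),get_width(),get_position())
    p=np.array(get_position()); gripper_to(.07); hold(.3)
    servo_line(p+[0,0,.2],velocity=.2)
    im,d,c=snap('wrist','w9.png'); P=cloud(d,c)
    rect(P,.095,.112,.35,.65,-.36,-.04,'lid'); rect(P,.125,.15,.40,.462,-.3,-.1,'bar')
    look(RO,RY,.07,.1,'r9.png')
    move_ptp([.42,.36,.33],quat()); im,d,c=snap('wrist','w10.png'); P=cloud(d,c)
    rect(P,.05,.07,.33,.53,.3,.46,'cup'); move_ptp([.45,0,.38],quat())
    snap('side','s5.png')
    cv2.imwrite('pics/s5c.png',cv2.resize(cv2.imread('pics/s5.png')[120:370,220:480],None,fx=2.4,fy=2.4))
print(get_time_s())
E
```

```text
False [ 0.6394134  -0.20692317  0.18554346]
w 0.03593784187727925
[-2.88327274 -7.5815797  -0.71151131] 0.03607063480985415 [ 0.44703051 -0.20095822  0.11481141]
lid 34578 [ 0.4774 -0.2013  0.1028] [ 489.4 -201.7] [234.5 161.5] 87.88
bar 886 [ 0.4434 -0.1998  0.1402] [ 444.9 -199.7] [35.6 17.3] 87.69
-0.075 1167 x -60 52 y -72.1 yaw -0.22 z 0.0862 pitch 0.18
-0.025 1147 x -60 52 y -23.6 yaw 0.08 z 0.0864 pitch 0.44
0.025 1145 x -60 52 y 25.4 yaw 0.05 z 0.0864 pitch 0.99
0.075 1207 x -60 54 y 74.6 yaw -0.22 z 0.0863 pitch 0.23
cup 548 [0.4317 0.3865 0.0578] [430.3 386.2] [51.1 51.4] 45.14
89.5917
```

View pics/s5c.png

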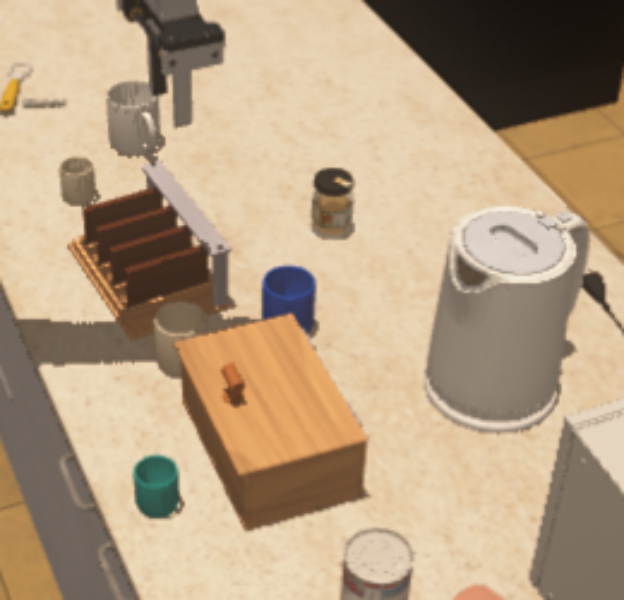

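The lid is closed, four boards stand in the rack, the cup is upright, the bystanders look in place, and the robot is clear.

```bash
python3 -c "
from plant import *
hold(.5); print(get_position(),get_time_s()); sign_off()"
```

```text
[4.50008921e-01 8.41526144e-05 3.79976492e-01] 90.0917
the job is handed in; nothing more can be done
```

I finished the whole job and handed it in at about 90 s on the robot's clock; no verdict is given. I moved the small cream cup to the worktop left of the rack and opened the lid until it stayed open. I then put all four boards into their own slots under the keeper strip and closed the lid.

Last checks before handing in:
- **Boards:** all four tops read 86.2–86.4 mm, the same as when they stood on the box floor, which is also 8 mm. The near ends were at -60 mm along the slot, yaw within 0.3° and pitch within 1°. Offset across the slot was at most 2.9 mm against the 6 mm allowed. The strip hides the boards' far ends, so only the near ends were measured.
- **Lid:** its height and the handle's position match the first measurement with the lid closed, so it is shut.
- **Cup:** upright on the worktop; its rim reads about 58 mm high, close to the 60 mm it should be.
- **Bystanders:** the mug, tin and jar looked in place in the last picture, though I did not measure them again. The other cups and the kettle looked in place too.

No check failed. Camera heights read about 1–2 mm low throughout, which is within the calibration's tolerance.

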